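# Let the tube-rack lift down to heater level with its release valve

## Robot

A 7-joint arm with a two-finger parallel gripper is mounted at the origin on a cart in front of the work surface, level with it; the furniture and walls round the work are solid. World frame = base frame: x ahead of the robot, y to its left, z up, the work surface at z = 0. Lengths are in m, angles in rad, forces in N, time in s.
With the tool pointing down it reaches from about 0.425 to 0.925 m from the base axis. Payload 6.8 kg.
Tool frame: the origin (TCP) lies at the very end of the fingers, on their centre line; the grasp point (between the pads) lies 19 mm behind it; z points along the fingers, y is the line along which they close (so a half turn about z gives the same grasp; the last joint's range is limited). The gripper opens to 85 mm and grips with 20 to 120 N. Pads are 22 mm wide; open, the fingers measure 114 mm over their backs; the gripper's body (76 mm by 85 mm) begins 54 mm behind the grasp point. The pads swing forward as they close: fully open they stand 13 mm farther back than shut.
Start: joints at [-1.283, 0.477, 0.022, 1.555, -0.011, 1.109, -0.083], TCP at [0.26, 0.623, 0.231] pointing down, gripper open.
Joint ranges: [-2.96, 2.96], [-0.34, 2.1], [-1.41, 1.46], [0.24, 2.44], [-1.37, 4.51], [0.17, 1.92], [-2.96, 2.96]. Speed limits (rad/s): [2.39, 2.39, 3.14, 3.14, 3.14, 3.14, 3.14].

## Interface

Orientations are given as a unit quaternion [w, x, y, z].
In Python, from station import bot gives the robot as it stands.
- The arm moves only by the tool jog_arm, never from a script. Its argument "motion" is a list of rows, each a list of 7 numbers: the turn, a rotation vector about the tool's x, y, z in rad, then the shift along the tool's x, y, z in mm, then the finger opening in mm, from 0 to 85.4. A call has 1 to 10 rows; each row is the pose to reach, as a shift and turn from the pose commanded when the call began, along the tool's axes at that moment; what a row does not reach only later rows make up. A row lasts 1/8 s, in which the tool goes at most 62.5 mm and 10.7 degrees, less where a joint would pass 70% of its speed; a pose out of reach is approached as far as the arm can. A call with a gripper value outside its range is refused whole. The fingers move at their own pace and stop on an object; "grip_force" is the grip in N (left out, the last holds). Time passes only in rows, so rows that repeat a pose let the fingers close. It gives the time, the measured TCP pose, the force, the opening and the grip force at its end, in the units of the state.
- bot.get_obs(): the state, without advancing time (a new reading comes with each control period).
- bot.read_camera(name): name is "side" or "top" or "wrist"; returns a dict with "pixels" (400x640x3 uint8, red, green, blue), "camera_matrix" (3x3 intrinsics, pixels), "distortion" ([k1, k2, p1, p2, k3] as OpenCV has them; the pictures are not rectified), "T" (4x4, takes a point from camera to world coordinates); the wrist camera has in their place "tool_from_camera" (4x4, takes a point from camera to tool coordinates, whose origin is the TCP and whose axes are the flange's). Camera axes: x right, y down, z forward; pixel columns grow to the right and rows downward; lengths in m; the calibration is good to about 2 mm. A picture is of the moment at which its call begins: read the wrist's pose just before it. There is no depth.
- bot.hand_in(): hands the job in; it is judged then, once.
Trained networks look in a picture, given as the dict that the camera call returned (one of the last four; its "shot" number tells which), for a name from the list of things; names that differ only in an ending like _2 or _b are one class to them, and where a whole thing is asked for, a point or a joint stands for the part that bears it (a point fixed in the world has none). Each returns a list of dicts, best first, with "score" (0 to 1); they miss things now and then, are a little off and sometimes report something else, mostly with a low value. They report only what shows in the picture. A call takes as long as a camera call.
- bot.spot_in(thing, picture): "xy" ([column, row] in pixels, amid what is visible of it).
- bot.tip_of(thing, picture): "xy" ([column, row] in pixels: a listed point, or the origin of a listed thing).
The state is a dict: "t": time; "q": joint angles; "joint_vel": joint speeds; "joint_torque": joint torques, N m; "eef_pos": TCP position; "tool_rot": TCP orientation; "contact_force": force on the tool from outside, world axes, zero at the start; "torque": the same for the moment, N m; "gripper_width": opening from 0.0 (shut) to 1.0 (fully open); "grasp_force": force on a finger pad.
Only numpy, scipy, OpenCV 4.12 (cv2) and the standard library are available. Lean on these libraries where they do the work, as an engineer would, in place of code of your own. Each camera call takes 0.05 s, during which the arm holds its last target. There are 200 camera calls.

## Task

The small hydraulic lift holds the tube rack too high. Crack its release valve open a fraction of a turn with the lever's upright handle so the table sinks slowly by itself (never faster than about 3 cm/s, and without pushing on table or rack), and shut the valve again in time for the table to stop level with the top of the closed dry heater next to it. Shut means that the lever is pressed lightly home against its stop pin, not forced, and then let go.

Things in the scene. Friction and masses are not known exactly. Their poses are not given: they have to be found in the camera images.
- lift: Small hydraulic lift, fixed to the bench: grey base plate 240 x 110 x 12 mm, square ram housing (86 mm wide, 46 mm high) and, toward the robot, a valve block (40 x 40 mm, 34 mm high). Origin: on the bench under the ram's axis; z up; -x runs along the plate from ram to valve, toward the robot. The plate spans x = -170 to +70 mm.
- lift_table: The lift's aluminium table, 130 x 110 x 8 mm, on a steel ram. Origin: middle of its upper face, so its z is the table's height (start 130 to 150 mm above the bench, lowest 70 mm below the start). It sinks under its own and the rack's weight while the valve is open and cannot be raised again. Turning the valve back past the point where it began to sink stops it at once.
- valve: Valve: steel lever bar 85 x 12 x 8 mm, top 48 mm above the bench, turning about a vertical axis. Origin: on that axis at bench height, 120 mm from the ram on the lift's -x side. Shut, its axes are parallel to the lift's and the bar points along (-0.707, 0.707) of the lift's frame. Opens counterclockwise from above, up to 1.2 rad; stays where left; takes 2 N at the handle to open, 4 N to close.
- valve_handle (a point): Middle of the grey upright round handle at the end of the lever: 16 mm across, standing from 48 to 95 mm above the bench (this point is at 74.5 mm), 80 mm from the valve's axis. Free all round above the lever bar.
- stop_pin: Steel pin, 10 mm across, 52 mm high, on the base plate beside the lever; origin on its axis at bench height. The lever's side meets it, 55 mm from the valve's axis, when shut; pressing on only loads the pin. 1 N on the pin counts as home, over 30 N is forcing it (pin force = 1.45 times what the push at the handle exceeds the valve's own 4 N).
- tube_rack: Bench rack with clear culture tubes, 122 x 100 mm, 102 mm tall, standing loose on the middle of the table; weight unknown (0.33 to 0.88 kg). Origin: centre of its underside.
- heater_lid_edge (a point): A point on the near edge of the closed lid's top of the black dry heater, on the lift's left: its z (99 mm above the bench) is the height that the table's upper face must come to.
- vial_a: Bystander: small white-capped vial, 25 mm across, 46 mm tall, loose near the bench's front edge. Origin: centre of its underside.
- vial_b: Bystander: small red-capped vial, 25 mm across, 46 mm tall, loose near the bench's front edge. Origin: centre of its underside.
- ram (a point): A point on the ram's axis at the table's upper face (moves with it). The ram is held until the valve is open by somewhere between 0.2 and 0.65 rad, depending on the rack's unknown weight; beyond that point it sinks at a steady speed that grows by 1.5 to 2 mm/s per 0.01 rad.

How it is judged:
On the way, in this order (a step that is already met when the one before it is completed fails the run):
1. the valve has been cracked and the table has begun to sink (by more than 6 mm) (distance of lift_table from where it was at the start of the episode above 0.006 m), for 0.05 s.
2. the table is level with the heater's lid (within 6 mm) and the lever is pressed home on its stop pin (more than 1 N) (height (world z) of lift_table between 0.0928 and 0.1048 m and contact force between valve and stop_pin above 1 N), for 0.2 s.
At the end, for the whole second after the job is handed in: The table stands still with its upper face within 6 mm of the height of the heater's lid, the valve is shut (lever within 0.05 rad of its shut place at the stop pin), and the rack stands upright on the table, within 15 mm of its middle (height (world z) of lift_table between 0.0928 and 0.1048 m and linear speed of lift_table below 0.002 m/s and angle between the x axis of valve and the x axis of lift, either way round below 0.05 rad and horizontal distance between tube_rack and lift_table below 0.015 m and z of tube_rack in the frame of lift_table below 0.004 m and angle between tube_rack's own z axis and vertical below 0.05 rad); the robot touches nothing.
It fails at once if the table sinks faster than 35 mm/s (linear speed of lift_table above 0.035 m/s).
It fails at once if the lever is forced against its stop pin (more than 30 N) (contact force between valve and stop_pin above 30 N).
It fails at once if the robot pushes on the table or the rack (more than 1 N) (contact force between any of the arm, the fingers and lift_table above 1 N or contact force between any of the arm, the fingers and tube_rack above 1 N).
It fails at once if a bystander is knocked away (moved more than 30 mm) (distance of any of vial_a, vial_b from where it was at the start of the episode above 0.03 m).
It also fails if it takes over 64 s, if anything falls off the work surface, if the arm or the gripper's body presses on something with over 40 N, if the wrist force passes 120 N, or if a joint passes its speed limit or range.

## Working session

There is one attempt and no reset: what is moved stays moved. The work goes in short steps, Python scripts to look and compute and a tool call to move; the robot and the scene stay as the last step left them, time stands still between calls to the robot, and variables do not carry over. Pictures are saved under pics/ and viewed, at most 10 in all, crops included, and the job is handed in when it is done.

Besides the shell and the picture viewer there is one more tool, called after ">>>" in YAML: its name, and indented under it one key for each argument. jog_arm: Moves the arm, as the interface text tells. Its arguments: {"type":"object","properties":{"motion":{"type":"array"},"grip_force":{"type":"number"}},"required":["motion"]}

```bash
mkdir -p pics; cat > h.py <<'E'
import numpy as np,cv2
from station import bot
from scipy.spatial.transform import Rotation as R
def ray(p,xy):
    u=cv2.undistortPoints(np.array([[xy]],float),np.array(p['camera_matrix']),np.array(p['distortion']))[0,0]
    T=np.array(p['T']); d=T[:3,:3]@np.r_[u,1]; return T[:3,3],d/np.linalg.norm(d)
def atz(p,xy,z):
    o,d=ray(p,xy); return o+d*(z-o[2])/d[2]
def tri(rs):
    A=0;b=0
    for o,d in rs:
        P=np.eye(3)-np.outer(d,d);A=A+P;b=b+P@o
    return np.linalg.solve(A,b)
def save(p,n): cv2.imwrite('pics/'+n,p['pixels'][:,:,::-1])
E
python3 - <<'E'
from h import *
np.set_printoptions(precision=4,suppress=True)
o=bot.get_obs();print(o)
P={c:bot.read_camera(c) for c in('side','top')}
for c in P: save(P[c],c+'0.png');print(c,np.array(P[c]['T']))
for n in['valve_handle','valve','lift','stop_pin','lift_table','ram','heater_lid_edge','tube_rack','vial_a','vial_b']:
    r={}
    for c in P:
        q=bot.tip_of(n,P[c])[:2];r[c]=q
        print(n,c,[(np.round(k['xy'],1),round(k['score'],2)) for k in q])
    if r['side'] and r['top']: print('   tri',tri([ray(P[c],r[c][0]['xy']) for c in P]))
E
```

```text
{'t': 0.0, 'q': array([-1.2831,  0.4778,  0.0223,  1.5564, -0.0115,  1.1093, -0.0831]), 'joint_vel': array([ 0.0003,  0.0006,  0.0015, -0.0015, -0.0009, -0.0018,  0.0002]), 'joint_torque': array([  0.0004, -59.6453,   1.6081, -28.1181,   0.0125,   0.0095,
         0.    ]), 'eef_pos': array([0.26  , 0.6223, 0.2303]), 'tool_rot': array([-0.0001,  0.1966,  0.9805, -0.0009]), 'contact_force': array([ 0.1564,  0.4707, -0.0525]), 'torque': array([ 0.0308,  0.0751, -0.0428]), 'grasp_force': 0.0, 'gripper_width': 1.0016867477716442}
side [[ 0.9311 -0.2442  0.271   0.2423]
 [-0.3647 -0.6049  0.7079 -0.3499]
 [-0.009  -0.758  -0.6522  0.6491]
 [ 0.      0.      0.      1.    ]]
top [[-0.0129 -0.9928  0.1191  0.3887]
 [-0.9999  0.0124 -0.0049  0.2379]
 [ 0.0034 -0.1191 -0.9929  0.9767]
 [ 0.      0.      0.      1.    ]]
valve_handle side [(array([292.1, 219.9]), 0.71)]
valve_handle top [(array([312.5, 229.4]), 0.65)]
   tri [0.4179 0.2386 0.0671]
valve side []
valve top [(array([338.2, 206.9]), 0.7)]
lift side []
lift top []
stop_pin side []
stop_pin top []
lift_table side []
lift_table top [(array([330.5, 268.4]), 0.21), (array([336.2, 146.7]), 0.16)]
ram side []
ram top []
heater_lid_edge side []
heater_lid_edge top [(array([272.4, 130.8]), 0.79)]
tube_rack side [(array([392.2, 182.7]), 0.64)]
tube_rack top [(array([336.5, 148.7]), 0.61)]
   tri [0.5881 0.1847 0.1445]
vial_a side [(array([250.8, 271.5]), 0.87), (array([238.4, 257.6]), 0.6)]
vial_a top [(array([328.9, 268.8]), 0.65), (array([311.8, 274.7]), 0.58)]
   tri [0.3234 0.2006 0.0041]
vial_b side [(array([250.8, 271.5]), 0.87), (array([238.4, 257.6]), 0.6)]
vial_b top [(array([328.9, 268.8]), 0.65), (array([311.8, 274.7]), 0.58)]
   tri [0.3234 0.2006 0.0041]
```

View pics/side0.png

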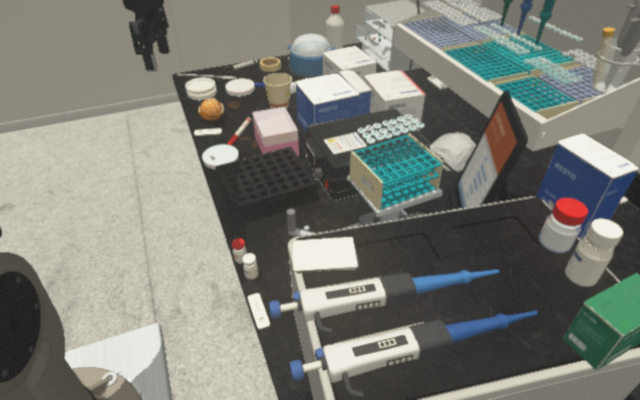

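View pics/top0.png

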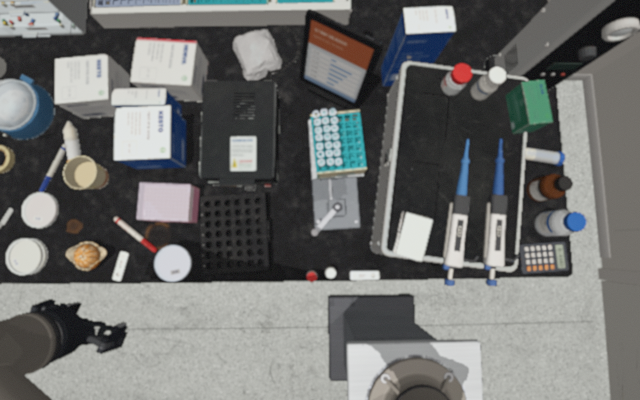

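```bash
python3 - <<'E'
from h import *
np.set_printoptions(precision=4,suppress=True)
p=bot.read_camera('top')
for n,xy,z in[('handle',(312.5,229.4),.0745),('valve0',(338.2,206.9),0),('valvetop',(338.2,206.9),.048),('vial',(328.9,268.8),0),('vial2',(311.8,274.7),0),('heat',(272.4,130.8),.099),('rack',(336.5,148.7),.14)]: print(n,atz(p,xy,z))
E
```

```text
handle [0.419  0.2383 0.0745]
valve0 [0.476  0.1744 0.    ]
valvetop [0.4717 0.1775 0.048 ]
vial [0.326  0.1998 0.    ]
vial2 [0.3124 0.2414 0.    ]
heat [0.6419 0.3263 0.099 ]
rack [0.5889 0.1846 0.14  ]
```

The side view shows the lever handle at about (292,220), with the table and rack around (395,185). The top view shows the plate at (335,203), the pivot at (338,207) and the handle at (313,231), with the vials at (312,275) and (330,272). Next I'll zoom in for accuracy.

```bash
python3 - <<'E'
from h import *
a=cv2.imread('pics/side0.png')[125:265,270:470];b=cv2.imread('pics/top0.png')[95:245,290:390]
cv2.imwrite('pics/cs.png',cv2.resize(a,None,fx=4,fy=4,interpolation=2))
cv2.imwrite('pics/ct.png',cv2.resize(b,None,fx=4,fy=4,interpolation=2))
E
```

```text
(no output)
```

View pics/cs.png

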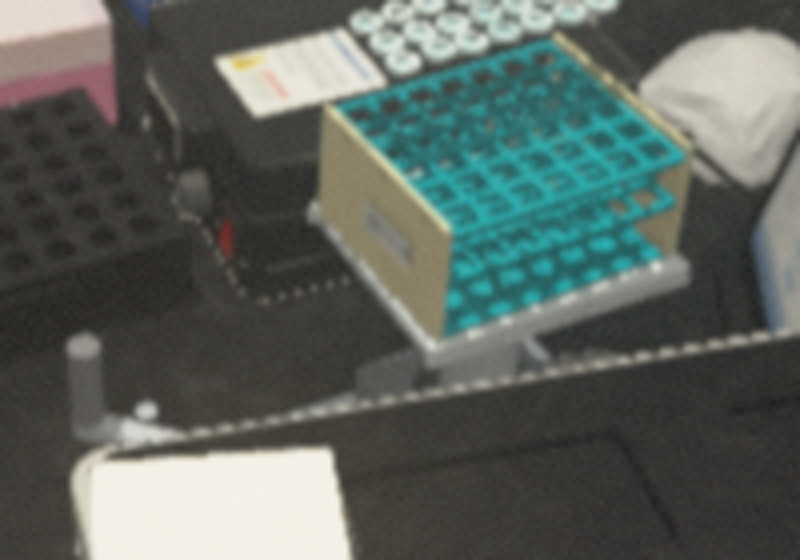

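View pics/ct.png

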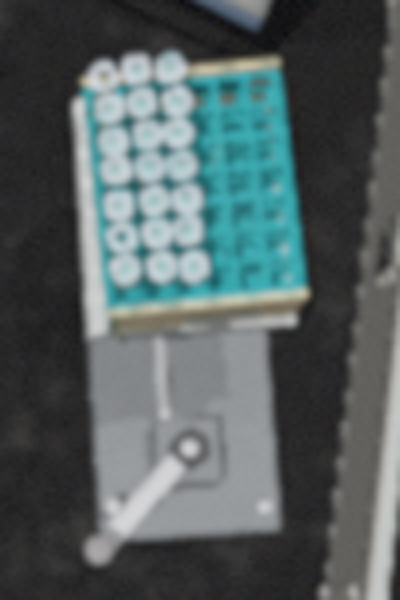

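The side crop shows the table's corners at about (315,209), (432,346) and (688,262), and the handle top at (84,341). The top crop shows the plate corners at (100,537) and (282,530), the pivot at (190,448) and the handle top at (97,550). I'll fit the known geometry to these.

```bash
cat >> h.py <<'E'
def proj(p,X):
    T=np.linalg.inv(np.array(p['T']));r=cv2.Rodrigues(T[:3,:3])[0]
    return cv2.projectPoints(np.array(X,float).reshape(-1,1,3),r,T[:3,3],np.array(p['camera_matrix']),np.array(p['distortion']))[0][:,0]
E
python3 - <<'E'
from h import *
from scipy.optimize import least_squares
np.set_printoptions(precision=4,suppress=True)
t=bot.read_camera('top');s=bot.read_camera('side')
cv=lambda X,o:(np.array(X)+.5)/4-.5+o
H=lambda z:(-.12-.08*.7071,.08*.7071,z)
tp=[((282,530),(-.17,-.055,.012)),((100,537),(-.17,.055,.012)),((190,448),(-.12,0,.05)),((97,550),H(.095)),((90,335),(-.065,.055,None)),((298,325),(-.065,-.055,None)),((75,98),(.065,.055,None))]
sp=[((315,209),(-.065,.055,None)),((432,346),(-.065,-.055,None)),((688,262),(.065,-.055,None)),((84,341),H(.095)),((88,432),H(.048))]
def W(v,L):
    c,s_=np.cos(v[2]),np.sin(v[2]);return [[v[0]+c*a-s_*b,v[1]+s_*a+c*b,v[3] if z is None else z] for a,b,z in L]
def f(v):
    a=proj(t,W(v,[q[1] for q in tp]))-[cv(q[0],(290,95)) for q in tp]
    b=proj(s,W(v,[q[1] for q in sp]))-[cv(q[0],(270,125)) for q in sp]
    return np.r_[a,b].ravel()
r=least_squares(f,[.59,.185,.1,.14],loss='soft_l1');print(r.x);print(r.fun.reshape(-1,2).round(1))
print('handle',W(r.x,[H(.0745)]),'valve',W(r.x,[(-.12,0,0)]))
o,d=np.array(s['T'])[:3,3],0
x=np.array(W(r.x,[(-.065,-.055,.1),(-.065,-.055,.14)]));print(proj(s,x),proj(t,x))
np.save('lift.npy',r.x)
# tool move
ob=bot.get_obs();Rm=R.from_quat(np.roll(ob['tool_rot'],-1)).as_matrix();print(Rm)
h=np.array(W(r.x,[H(.0745)])[0]);print('shift mm to above handle, z=.13:',Rm.T@(np.r_[h[:2],.13]-ob['eef_pos'])*1e3)
E
```

```text
[0.5923 0.1862 0.0488 0.1428]
[[ 0.1 -0. ]
 [ 0.2  1. ]
 [-0.1 -0.1]
 [ 0.6 -0.4]
 [-0.1 -0.1]
 [-0.4 -0.7]
 [-0.  -0.1]
 [-1.6 -2.2]
 [-0.4  0.8]
 [ 1.1  0.5]
 [-0.1  1. ]
 [ 0.1 -3.2]]
handle [[np.float64(0.4131992308675118), np.float64(0.23405407464503947), 0.0745]] valve [[np.float64(0.472460745953285), np.float64(0.18031442375541537), 0]]
[[375.273  230.3761]
 [377.0641 213.1522]] [[361.2911 178.4327]
 [363.5565 175.4153]]
[[-0.9227  0.3856  0.    ]
 [ 0.3856  0.9227  0.    ]
 [-0.      0.     -1.    ]]
shift mm to above handle, z=.13: [-290.9823 -299.7247  101.327 ]
```

>>> jog_arm:
  motion:
    - [0, 0, 0, -42, -43, 0, 85]
    - [0, 0, 0, -83, -86, 0, 85]
    - [0, 0, 0, -125, -129, 0, 85]
    - [0, 0, 0, -166, -171, 0, 85]
    - [0, 0, 0, -208, -214, 10, 60]
    - [0, 0, 0, -249, -257, 20, 50]
    - [0, 0, 0, -291, -300, 30, 45]
    - [0, 0, 0, -291, -300, 30, 45]
    - [0, 0, 0, -291, -300, 30, 45]
    - [0, 0, 0, -291, -300, 30, 45]
  grip_force: 20

```text
t: 2.5
eef_pos: [0.4127, 0.2355, 0.2016]
tool_rot: [0.0, 0.195, 0.981, 0.0]
contact_force: [0.2, 1.2, -0.0]
gripper_width: 0.527
grasp_force: 0.0
```

```bash
python3 - <<'E'
from h import *
np.set_printoptions(precision=4,suppress=True)
o=bot.get_obs();print(o['eef_pos'],o['tool_rot'],o['gripper_width'],o['contact_force'])
p=bot.read_camera('wrist');save(p,'w1.png')
Tt=np.eye(4);Tt[:3,:3]=R.from_quat(np.roll(o['tool_rot'],-1)).as_matrix();Tt[:3,3]=o['eef_pos']
p['T']=Tt@np.array(p['tool_from_camera'])
for n,z in[('valve_handle',.0745),('valve',0),('stop_pin',0),('lift_table',.143),('ram',.143)]:
    for k in bot.tip_of(n,p)[:2]: print(n,np.round(k['xy']),k['score'],atz(p,k['xy'],z))
v=np.load('lift.npy');c,s=np.cos(v[2]),np.sin(v[2])
L=[(-.1766,.0566,.0745),(-.1766,.0566,.095),(-.12,0,.048),(-.17,-.055,.012),(-.17,.055,.012),(-.065,.055,v[3]),(-.065,-.055,v[3])]
print(proj(p,[[v[0]+c*a-s*b,v[1]+s*a+c*b,z] for a,b,z in L]).round(0))
E
```

```text
[0.4127 0.2355 0.2016] [0.0001 0.1954 0.9807 0.0004] 0.5274546957076388 [ 0.1809  1.2183 -0.0408]
valve_handle [317. 194.] 0.98 [0.4135 0.2351 0.0745]
valve [295. 234.] 0.8 [0.4752 0.1772 0.    ]
stop_pin [315. 197.] 0.44 [0.4371 0.2221 0.    ]
lift_table [291.  93.] 0.48 [0.3214 0.2538 0.143 ]
[[316. 194.]
 [316. 201.]
 [294. 248.]
 [240. 220.]
 [317. 185.]
 [368. 325.]
 [260. 365.]]
```

View pics/w1.png

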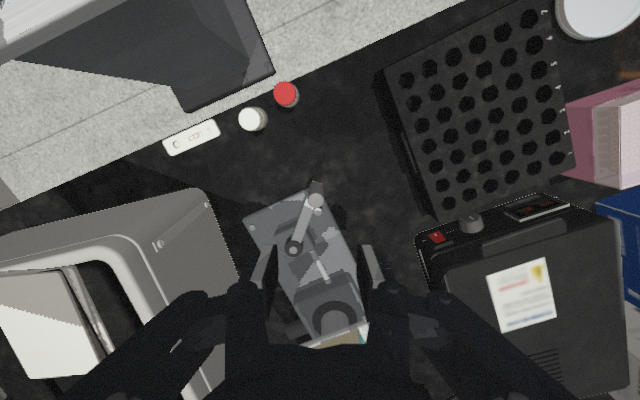

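The handle shows at (316,194), right where the fit put it, under the gripper. Next: descend and grip.

>>> jog_arm:
  motion:
    - [0, 0, 0, 0, -1, 50, 45]
    - [0, 0, 0, 0, -1, 90, 45]
    - [0, 0, 0, 0, -1, 120, 45]
    - [0, 0, 0, 0, -1, 137, 45]
    - [0, 0, 0, 0, -1, 137, 30]
    - [0, 0, 0, 0, -1, 137, 20]
    - [0, 0, 0, 0, -1, 137, 10]
    - [0, 0, 0, 0, -1, 137, 10]
    - [0, 0, 0, 0, -1, 137, 10]
    - [0, 0, 0, 0, -1, 137, 10]
  grip_force: 20

```text
t: 4.05
eef_pos: [0.4132, 0.2334, 0.065]
tool_rot: [0.0, 0.197, 0.98, 0.001]
contact_force: [-0.8, 0.1, 6.2]
gripper_width: 0.176
grasp_force: 20.8
```

```bash
cat > look.py <<'E'
from h import *
import os,sys
np.set_printoptions(precision=4,suppress=True)
o=bot.get_obs();v=np.load('lift.npy')
V=v[:2]-.12*np.array([np.cos(v[2]),np.sin(v[2])])
d=o['eef_pos'][:2]-V; a=np.arctan2(d[1],d[0])-v[2]-3*np.pi/4
p=bot.read_camera('side');g=p['pixels'].astype(np.float32).mean(2)
if not os.path.exists('ref.npy'): np.save('ref.npy',g)
ref=np.load('ref.npy')
# rack+table window; track vertical image shift
x0,x1,y0,y1=345,446,136,216
def up(i):return cv2.resize(i,None,fx=5,fy=5,interpolation=cv2.INTER_CUBIC)
tm=up(ref[y0:y1,x0:x1]);im=up(g[y0-3:y1+34,x0-4:x1+5])
m=cv2.matchTemplate(im,tm,cv2.TM_CCOEFF_NORMED);_,sc,_,l=cv2.minMaxLoc(m)
du,dv=l[0]/5-4,l[1]/5-3
c0=v[:2];zz=np.linspace(0,.07,141)  # rack middle height
P=proj(p,[[*c0,v[3]+.04-z] for z in zz]);drop=np.interp(dv,P[:,1]-P[0,1],zz)
print('t',round(o['t'],2),'eef',o['eef_pos'],'ang',round(a,3),'r',round(np.hypot(*d),4),'F',o['contact_force'],'w',round(o['gripper_width'],3),'gf',o['grasp_force'])
print('shift',du,dv,'sc',round(float(sc),3),'drop mm',round(drop*1e3,1),'z',round((v[3]-drop)*1e3,1))
Rm=R.from_quat(np.roll(o['tool_rot'],-1)).as_matrix()
for b in map(float,sys.argv[1:]):  # targets: opening angle relative now, mm in tool axes
    n=np.hypot(*d)*np.array([np.cos(a+b+v[2]+3*np.pi/4),np.sin(a+b+v[2]+3*np.pi/4)])-d
    print(b,Rm.T@np.r_[n,0]*1e3)
E
python3 look.py .05 .1 .15 .2 .3 .4 .5 .6 .7
```

```text
t 4.05 eef [0.4132 0.2334 0.065 ] ang 0.006 r 0.0796 F [-0.7513  0.1493  6.1607] w 0.176 gf 20.80818146467209
shift 0.0 0.0 sc 1.0 drop mm 0.0 z 142.8
0.05 [ 1.2137 -3.7897 -0.0062]
0.1 [ 2.2365 -7.6353 -0.0124]
0.15 [  3.0657 -11.5272  -0.0186]
0.2 [  3.6995 -15.4557  -0.0246]
0.3 [  4.3745 -23.3831  -0.0366]
0.4 [  4.2547 -31.3383  -0.0481]
0.5 [  3.3413 -39.2417  -0.0592]
0.6 [  1.6434 -47.0145  -0.0696]
0.7 [ -0.822  -54.579   -0.0792]
```

>>> jog_arm:
  motion:
    - [0, 0, 0, 1.2, -3.8, 0, 10]
    - [0, 0, 0, 2.2, -7.6, 0, 10]
    - [0, 0, 0, 3, -11.5, 0, 10]
    - [0, 0, 0, 3.7, -15.5, 0, 10]
    - [0, 0, 0, 3.7, -15.5, 0, 10]
    - [0, 0, 0, 3.7, -15.5, 0, 10]

```text
t: 4.85
eef_pos: [0.4028, 0.2211, 0.0649]
tool_rot: [-0.0, 0.196, 0.981, 0.001]
contact_force: [-3.2, 3.4, 8.7]
gripper_width: 0.182
grasp_force: 21.2
```

```bash
python3 look.py .04 .08 .12 .16
```

```text
t 4.85 eef [0.4028 0.2211 0.0649] ang 0.207 r 0.0807 F [-3.1546  3.4317  8.725 ] w 0.182 gf 21.237886548042297
shift 0.0 0.0 sc 0.998 drop mm 0.0 z 142.8
0.04 [ 0.3727 -3.2066 -0.0038]
0.08 [ 0.6168 -6.4255 -0.0078]
0.12 [ 0.7321 -9.6516 -0.0118]
0.16 [  0.7182 -12.8798  -0.0159]
```

>>> jog_arm:
  motion:
    - [0, 0, 0, 0.3, -2, 0, 10]
    - [0, 0, 0, 0.5, -4, 0, 10]
    - [0, 0, 0, 0.5, -4, 0, 10]
    - [0, 0, 0, 0.5, -4, 0, 10]
    - [0, 0, 0, 0.5, -4, 0, 10]

```text
t: 5.52
eef_pos: [0.401, 0.2178, 0.0649]
tool_rot: [-0.0, 0.196, 0.981, 0.001]
contact_force: [-3.6, 4.7, 8.6]
gripper_width: 0.176
grasp_force: 21.2
```

```bash
python3 look.py .05
```

```text
t 5.53 eef [0.401  0.2178 0.0649] ang 0.253 r 0.0807 F [-3.5747  4.7148  8.6422] w 0.176 gf 21.156744360923767
shift 0.0 0.0 sc 0.998 drop mm 0.0 z 142.8
0.05 [ 0.2593 -4.0282 -0.0064]
```

>>> jog_arm:
  motion:
    - [0, 0, 0, 0.1, -2, 0, 10]
    - [0, 0, 0, 0.3, -4, 0, 10]
    - [0, 0, 0, 0.3, -4, 0, 10]
    - [0, 0, 0, 0.3, -4, 0, 10]
    - [0, 0, 0, 0.3, -4, 0, 10]

```text
t: 6.2
eef_pos: [0.3993, 0.2141, 0.0648]
tool_rot: [0.0, 0.196, 0.981, 0.001]
contact_force: [-2.3, 3.2, 8.2]
gripper_width: 0.179
grasp_force: 21.1
```

```bash
python3 look.py .05
```

```text
t 6.2 eef [0.3993 0.2141 0.0648] ang 0.304 r 0.0806 F [-2.2515  3.1937  8.2424] w 0.179 gf 21.12105220556259
shift 0.0 0.0 sc 0.998 drop mm 0.0 z 142.8
0.05 [ 0.0522 -4.0285 -0.006 ]
```

>>> jog_arm:
  motion:
    - [0, 0, 0, 0, -2, 0, 10]
    - [0, 0, 0, 0, -4, 0, 10]
    - [0, 0, 0, 0, -4, 0, 10]
    - [0, 0, 0, 0, -4, 0, 10]
    - [0, 0, 0, 0, -4, 0, 10]

```text
t: 6.88
eef_pos: [0.3977, 0.2101, 0.0648]
tool_rot: [-0.0, 0.196, 0.981, 0.001]
contact_force: [-2.5, 2.9, 7.4]
gripper_width: 0.178
grasp_force: 21.2
```

```bash
python3 look.py .05
```

```text
t 6.88 eef [0.3977 0.2101 0.0648] ang 0.357 r 0.0805 F [-2.5377  2.8559  7.3727] w 0.178 gf 21.15168124437332
shift 0.0 0.0 sc 0.998 drop mm 0.0 z 142.8
0.05 [-0.1634 -4.0207 -0.0045]
```

>>> jog_arm:
  motion:
    - [0, 0, 0, -0.1, -2, 0, 10]
    - [0, 0, 0, -0.2, -4, 0, 10]
    - [0, 0, 0, -0.2, -4, 0, 10]
    - [0, 0, 0, -0.2, -4, 0, 10]
    - [0, 0, 0, -0.2, -4, 0, 10]

```text
t: 7.55
eef_pos: [0.3963, 0.2064, 0.0647]
tool_rot: [-0.0, 0.196, 0.981, 0.001]
contact_force: [-1.9, 2.7, 7.6]
gripper_width: 0.176
grasp_force: 21.1
```

```bash
python3 look.py .05
```

```text
t 7.55 eef [0.3963 0.2064 0.0647] ang 0.407 r 0.0805 F [-1.9433  2.6993  7.6407] w 0.176 gf 21.147024035453796
shift 0.0 0.0 sc 0.998 drop mm 0.0 z 142.8
0.05 [-0.3605 -4.0102 -0.0046]
```

>>> jog_arm:
  motion:
    - [0, 0, 0, -0.2, -2, 0, 10]
    - [0, 0, 0, -0.4, -4, 0, 10]
    - [0, 0, 0, -0.4, -4, 0, 10]
    - [0, 0, 0, -0.4, -4, 0, 10]
    - [0, 0, 0, -0.4, -4, 0, 10]

```text
t: 8.22
eef_pos: [0.3952, 0.2022, 0.0647]
tool_rot: [-0.0, 0.196, 0.981, 0.0]
contact_force: [-2.3, 2.9, 6.8]
gripper_width: 0.176
grasp_force: 21.1
```

```bash
python3 look.py .05
```

```text
t 8.22 eef [0.3952 0.2022 0.0647] ang 0.461 r 0.0803 F [-2.3262  2.8994  6.8355] w 0.176 gf 21.113269329071045
shift -0.3999999999999999 1.5999999999999996 sc 0.936 drop mm 3.4 z 139.4
0.05 [-0.5765 -3.9711 -0.0036]
```

>>> jog_arm:
  motion:
    - [0, 0, 0, 0, 0, 0, 10]
    - [0, 0, 0, 0, 0, 0, 10]
    - [0, 0, 0, 0, 0, 0, 10]
    - [0, 0, 0, 0, 0, 0, 10]
    - [0, 0, 0, 0, 0, 0, 10]
    - [0, 0, 0, 0, 0, 0, 10]
    - [0, 0, 0, 0, 0, 0, 10]
    - [0, 0, 0, 0, 0, 0, 10]

```text
t: 9.28
eef_pos: [0.3952, 0.2022, 0.0647]
tool_rot: [-0.0, 0.196, 0.981, 0.0]
contact_force: [-1.8, 2.1, 6.5]
gripper_width: 0.183
grasp_force: 21.1
```

```bash
python3 look.py
```

```text
t 9.28 eef [0.3952 0.2022 0.0647] ang 0.46 r 0.0803 F [-1.7987  2.1377  6.4616] w 0.183 gf 21.113229990005493
shift -1.0 5.6 sc 0.769 drop mm 12.0 z 130.7
```

>>> jog_arm:
  motion:
    - [0, 0, 0, 0, 0, 0, 10]
    - [0, 0, 0, 0, 0, 0, 10]
    - [0, 0, 0, 0, 0, 0, 10]
    - [0, 0, 0, 0, 0, 0, 10]
    - [0, 0, 0, 0, 0, 0, 10]
    - [0, 0, 0, 0, 0, 0, 10]
    - [0, 0, 0, 0, 0, 0, 10]
    - [0, 0, 0, 0, 0, 0, 10]
    - [0, 0, 0, 0, 0, 0, 10]
    - [0, 0, 0, 0, 0, 0, 10]

```text
t: 10.58
eef_pos: [0.3953, 0.2022, 0.0647]
tool_rot: [0.0, 0.196, 0.981, 0.0]
contact_force: [-1.7, 2.6, 6.7]
gripper_width: 0.179
grasp_force: 21.1
```

```bash
python3 look.py -.06 -.1
```

```text
t 10.57 eef [0.3953 0.2022 0.0647] ang 0.46 r 0.0802 F [-1.6576  2.5558  6.7196] w 0.179 gf 21.113561689853668
shift -1.4 10.0 sc 0.626 drop mm 21.7 z 121.1
-0.06 [0.4271 4.7931 0.0045]
-0.1 [0.5517 7.9991 0.0076]
```

>>> jog_arm:
  motion:
    - [0, 0, 0, 0, 0, 0, 10]
    - [0, 0, 0, 0, 0, 0, 10]
    - [0, 0, 0, 0, 0, 0, 10]
    - [0, 0, 0, 0, 0, 0, 10]
    - [0, 0, 0, 0, 0, 0, 10]
    - [0, 0, 0, 0.4, 4.8, 0, 10]
    - [0, 0, 0, 0.6, 8, 0, 10]
    - [0, 0, 0, 0.6, 8, 0, 10]
    - [0, 0, 0, 0.6, 8, 0, 10]

```text
t: 11.75
eef_pos: [0.3971, 0.2081, 0.0645]
tool_rot: [-0.001, 0.197, 0.98, -0.001]
contact_force: [-3.4, -1.6, 10.5]
gripper_width: 0.182
grasp_force: 21.6
```

```bash
python3 look.py; python3 look.py;python3 - <<'E'
from h import *
p=bot.read_camera('side');save(p,'side1.png');v=np.load('lift.npy');c,s=np.cos(v[2]),np.sin(v[2])
cv2.imwrite('pics/cs1.png',cv2.resize(cv2.imread('pics/side1.png')[125:265,270:470],None,fx=4,fy=4,interpolation=2))
for z in(v[3],.12,.115,.11,.105,.1):
  q=proj(p,[[v[0]+c*a-s*b,v[1]+s*a+c*b,z] for a,b in[(-.065,.055),(-.065,-.055),(.065,-.055)]]);print(z,((q-[270,125]+.5)*4-.5).round(0).tolist())
for n in('tube_rack','ram','lift_table'):
  print(n,[(k['xy'],k['score']) for k in bot.tip_of(n,p)[:1]])
E
```

```text
t 11.75 eef [0.3971 0.2081 0.0645] ang 0.383 r 0.0804 F [-3.3707 -1.6288 10.5403] w 0.182 gf 21.55513823032379
shift -1.7999999999999998 12.2 sc 0.541 drop mm 26.6 z 116.2
t 11.8 eef [0.3971 0.2082 0.0645] ang 0.383 r 0.0804 F [-3.86   -1.6152 10.9124] w 0.176 gf 21.552514135837555
shift -1.7999999999999998 12.2 sc 0.542 drop mm 26.6 z 116.2
0.14277316912259264 [[309.0, 200.0], [430.0, 349.0], [693.0, 264.0]]
0.12 [[307.0, 239.0], [426.0, 389.0], [684.0, 304.0]]
0.115 [[307.0, 247.0], [425.0, 398.0], [682.0, 312.0]]
0.11 [[306.0, 256.0], [424.0, 406.0], [680.0, 321.0]]
0.105 [[306.0, 264.0], [423.0, 415.0], [678.0, 329.0]]
0.1 [[306.0, 272.0], [423.0, 423.0], [676.0, 337.0]]
tube_rack [([388.3, 197.6], 0.89)]
ram []
lift_table []
```

View pics/cs1.png

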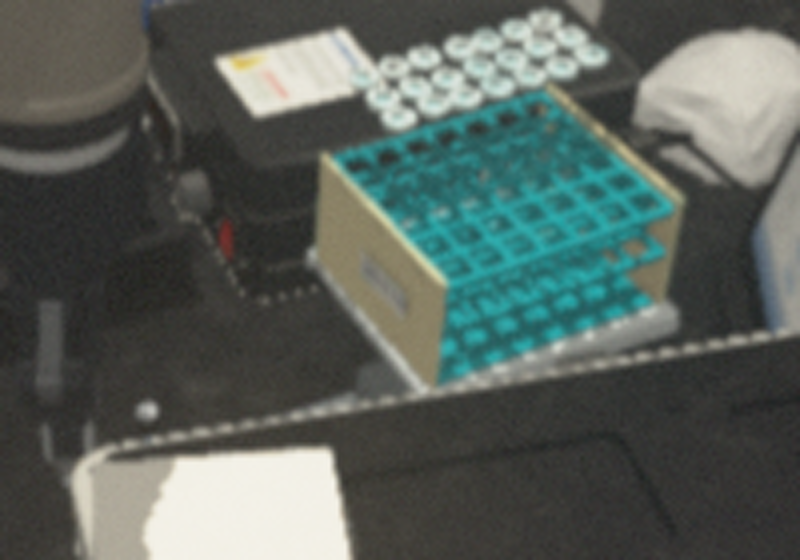

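The table has stopped. Its left corner is now at about (312,255) and its right corner at (680,310) in the crop, a drop of about 28 mm. I'll check the absolute height against the heater lid, using its white label.

```bash
python3 - <<'E'
from h import *
p=bot.read_camera('top');save(p,'top1.png')
cv2.imwrite('pics/ct1.png',cv2.resize(p['pixels'][95:235,220:390,::-1],None,fx=4,fy=4,interpolation=2))
E
```

```text
(no output)
```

View pics/ct1.png

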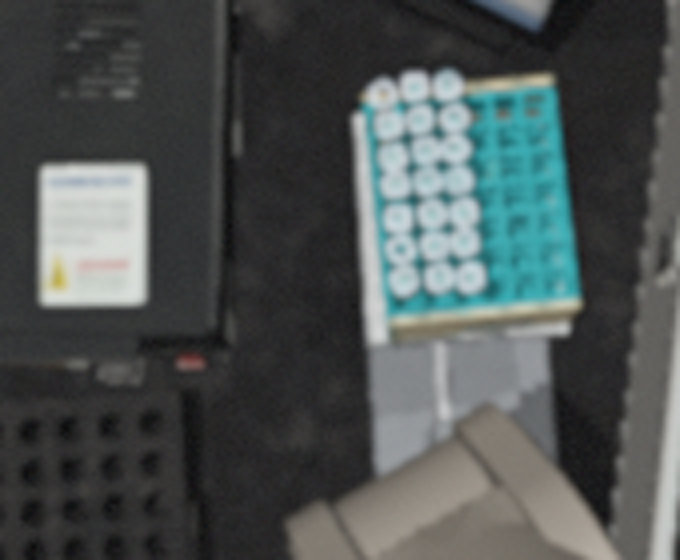

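The label sits at (39–149, 164–305) in this crop, with the table's corners at (367,343), (570,333) and (353,113), and the rack panel's corners at (391,325), (581,307) and (554,75). Next I'll triangulate them.

```bash
python3 - <<'E'
from h import *
np.set_printoptions(precision=4,suppress=True)
t=bot.read_camera('top');s=bot.read_camera('side')
cv=lambda X,o:(np.array(X)+.5)/4-.5+o
for n,a,b in[('lab',(39,305),(217,58)),('lab',(40,165),(342,29)),('lab',(149,164),(386,78)),('lab',(149,305),(262,116)),
 ('tab FL',(367,343),(311,256)),('tab FR',(570,333),(428,392)),('rack FL',(391,325),(326,156)),('rack FR',(581,307),(447,287)),('rack BR',(554,75),(686,200))]:
    r=[ray(t,cv(a,(220,95))),ray(s,cv(b,(270,125)))];X=tri(r);print(n,X,'gap mm',1e3*abs(np.dot(r[0][0]-r[1][0],np.cross(r[0][1],r[1][1]))/np.linalg.norm(np.cross(r[0][1],r[1][1]))))
E
```

```text
lab [0.5525 0.4221 0.0995] gap mm 3.2378139650953526
lab [0.6307 0.4235 0.0988] gap mm 1.548784447185782
lab [0.6277 0.3609 0.1062] gap mm 3.039052389100605
lab [0.5519 0.36   0.1017] gap mm 4.567477755147789
tab FL [0.5267 0.2391 0.1081] gap mm 1.8429373666964979
tab FR [0.5296 0.128  0.1183] gap mm 2.654750996211
rack FL [0.5255 0.2266 0.1749] gap mm 2.2856369108240107
rack FR [0.5339 0.1291 0.1741] gap mm 2.666305968866308
rack BR [0.6547 0.1405 0.1752] gap mm 0.9237232799893741
```

>>> jog_arm:
  motion:
    - [0, 0, 0, -0.3, -5, 0, 10]
    - [0, 0, 0, -0.6, -8, 0, 10]
    - [0, 0, 0, -0.6, -8, 0, 10]
    - [0, 0, 0, -0.6, -8, 0, 10]
    - [0, 0, 0, -0.6, -8, 0, 10]
    - [0, 0, 0, -0.6, -8, 0, 10]
    - [0, 0, 0, -0.6, -8, 0, 10]
    - [0, 0, 0, -0.3, -4, 0, 10]
    - [0, 0, 0, 0, 0, 0, 10]
    - [0, 0, 0, 0, 0, 0, 10]

```text
t: 13.45
eef_pos: [0.3971, 0.2082, 0.0644]
tool_rot: [-0.001, 0.197, 0.98, -0.001]
contact_force: [-3.5, -0.5, 11.1]
gripper_width: 0.177
grasp_force: 21.6
```

```bash
python3 look.py;python3 - <<'E'
from h import *
np.set_printoptions(precision=4,suppress=True)
for i in range(3):
  t=bot.read_camera('top');s=bot.read_camera('side')
  for n in('tube_rack','heater_lid_edge','lift_table','ram'):
    a,b=bot.tip_of(n,t),bot.tip_of(n,s)
    print(n,[(k['xy'],round(k['score'],2)) for k in a[:1]+b[:1]],tri([ray(t,a[0]['xy']),ray(s,b[0]['xy'])]) if a and b else '')
save(s,'side2.png');cv2.imwrite('pics/cs2.png',cv2.resize(s['pixels'][125:265,270:470,::-1],None,fx=4,fy=4,interpolation=2))
E
```

```text
t 13.45 eef [0.3971 0.2082 0.0644] ang 0.382 r 0.0804 F [-3.4783 -0.5275 11.0809] w 0.177 gf 21.6465425491333
shift -2.0 14.399999999999999 sc 0.463 drop mm 31.5 z 111.3
tube_rack [([334.1, 149.8], 0.94), ([388.0, 200.3], 0.78)] [0.5919 0.189  0.0997]
heater_lid_edge [([274.3, 130.4], 0.74)] 
lift_table [] 
ram [] 
tube_rack [([334.7, 153.1], 0.79), ([389.7, 196.8], 0.74)] [0.587  0.1865 0.1104]
heater_lid_edge [([273.9, 132.7], 0.81)] 
lift_table [] 
ram [] 
tube_rack [([333.2, 151.8], 0.74), ([390.5, 199.3], 0.96)] [0.5918 0.1894 0.1006]
heater_lid_edge [([273.2, 129.6], 0.93), ([389.4, 200.4], 0.37)] [ 0.6887  0.3401 -0.0554]
lift_table [] 
ram []
```

View pics/cs2.png

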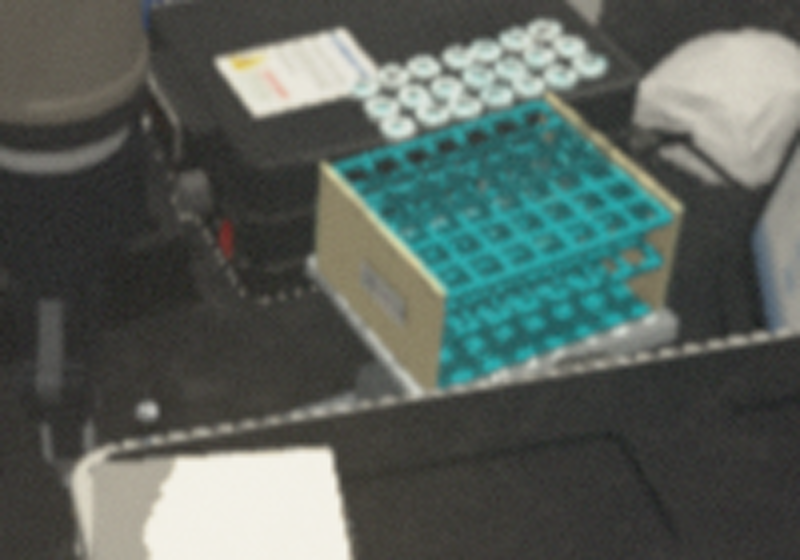

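The rack's corners have moved down about 9 crop px, or about 5 mm. I'll refine the drop with optical flow on the panel.

```bash
cat > flow.py <<'E'
from h import *
from scipy.optimize import least_squares
p=bot.read_camera('side');v=np.load('lift.npy');c,s=np.cos(v[2]),np.sin(v[2])
seq=[cv2.cvtColor(cv2.imread('pics/'+n),cv2.COLOR_BGR2GRAY) for n in('side0.png','side1.png','side2.png')]+[cv2.cvtColor(p['pixels'],cv2.COLOR_RGB2GRAY)]
cv=lambda X:(np.array(X,float)+.5)/4-.5+[270,125]
# points and their heights above table: panel top corners, label on panel, panel bottom corner, back right top
P0=cv([(328,107),(450,231),(688,158),(387,230),(365,205),(410,250),(443,333),(555,38),(315,209),(688,265)]).astype(np.float32)
H=[.06,.06,.06,.03,.03,.03,0,.06,0,0]
P=P0.reshape(-1,1,2);ok=1
prev=seq[0]
for k,im in enumerate(seq[1:]):
    gss=P+np.float32([[-1,12]] if k==0 else [[0,2]])
    P,st,e=cv2.calcOpticalFlowPyrLK(prev,im,P,gss,winSize=(13,13),maxLevel=1,flags=cv2.OPTFLOW_USE_INITIAL_FLOW);ok=ok*st.ravel();prev=im
    d=[]
    for a,b,h in zip(P0,P[:,0],H):
        X=atz(p,a,v[3]+h);zz=np.linspace(-.01,.08,181);q=proj(p,[X-[0,0,z] for z in zz]);d.append(1e3*np.interp(b[1],q[:,1],zz))
    print('drops',np.round(d,1),'median',round(float(np.median(d)),1),ok)
E
python3 flow.py
```

```text
drops [-7.3 26.9 -8.9 27.2 27.5 27.9 25.3 29.6 26.8 26.9] median 26.9 [1 1 1 1 1 1 1 1 1 1]
drops [-3.5 31.6 -8.8 32.4 32.9 32.5 26.1 34.9 31.7 31.3] median 31.7 [1 1 1 1 1 1 1 1 1 1]
drops [-3.5 31.6 -8.8 32.3 32.9 32.4 26.1 34.9 31.8 31.3] median 31.7 [1 1 1 1 1 1 1 1 1 1]
```

>>> jog_arm:
  motion:
    - [0, 0, 0, -0.3, -5, 0, 10]
    - [0, 0, 0, -0.6, -8, 0, 10]
    - [0, 0, 0, -0.6, -8, 0, 10]
    - [0, 0, 0, -0.6, -8, 0, 10]
    - [0, 0, 0, -0.6, -8, 0, 10]
    - [0, 0, 0, -0.6, -8, 0, 10]
    - [0, 0, 0, -0.6, -8, 0, 10]
    - [0, 0, 0, -0.6, -8, 0, 10]
    - [0, 0, 0, -0.6, -8, 0, 10]
    - [0, 0, 0, -0.6, -8, 0, 10]

```text
t: 16.3
eef_pos: [0.3952, 0.2016, 0.0644]
tool_rot: [-0.0, 0.196, 0.981, -0.0]
contact_force: [-2.7, 2.3, 7.7]
gripper_width: 0.18
grasp_force: 21.3
```

>>> jog_arm:
  motion:
    - [0, 0, 0, 0, 0, 0, 10]
    - [0, 0, 0, 0, 0, 0, 10]
    - [0, 0, 0, 0.3, 4, 0, 10]
    - [0, 0, 0, 0.6, 8, 0, 10]
    - [0, 0, 0, 0.6, 8, 0, 10]
    - [0, 0, 0, 0.6, 8, 0, 10]

```text
t: 17.05
eef_pos: [0.3971, 0.2079, 0.0643]
tool_rot: [-0.001, 0.198, 0.98, -0.001]
contact_force: [-4.2, -1.5, 10.3]
gripper_width: 0.176
grasp_force: 21.7
```

```bash
python3 flow.py; python3 look.py -.1 -.2 -.3 -.35 -.38 -.42; python3 - <<'E'
from h import *
s=bot.read_camera('side');t=bot.read_camera('top')
a=cv2.resize(s['pixels'][125:265,270:470,::-1],None,fx=4,fy=4,interpolation=2);cv2.imwrite('pics/cs3.png',a)
E
```

```text
drops [-7.3 26.9 -8.9 27.2 27.5 27.9 25.3 29.6 26.8 26.9] median 26.9 [1 1 1 1 1 1 1 1 1 1]
drops [-3.5 31.6 -8.8 32.4 32.9 32.5 26.1 34.9 31.7 31.3] median 31.7 [1 1 1 1 1 1 1 1 1 1]
drops [ 4.8 40.  -8.8 40.3 40.9 41.7 26.7 44.  40.2 43.1] median 40.3 [1 1 1 1 1 1 1 1 1 1]
t 17.1 eef [0.3971 0.2079 0.0643] ang 0.386 r 0.0803 F [-4.1611 -1.868   9.8087] w 0.18 gf 21.717334985733032
shift -2.2 18.6 sc 0.363 drop mm 41.0 z 101.8
-0.1 [-0.0251  8.0223 -0.0193]
-0.2 [-0.851  16.0021 -0.0395]
-0.3 [-2.4694 23.8595 -0.0605]
-0.35 [-3.571  27.7177 -0.0712]
-0.38 [-4.3241 30.0046 -0.0776]
-0.42 [-5.4342 33.0165 -0.0863]
```

View pics/cs3.png

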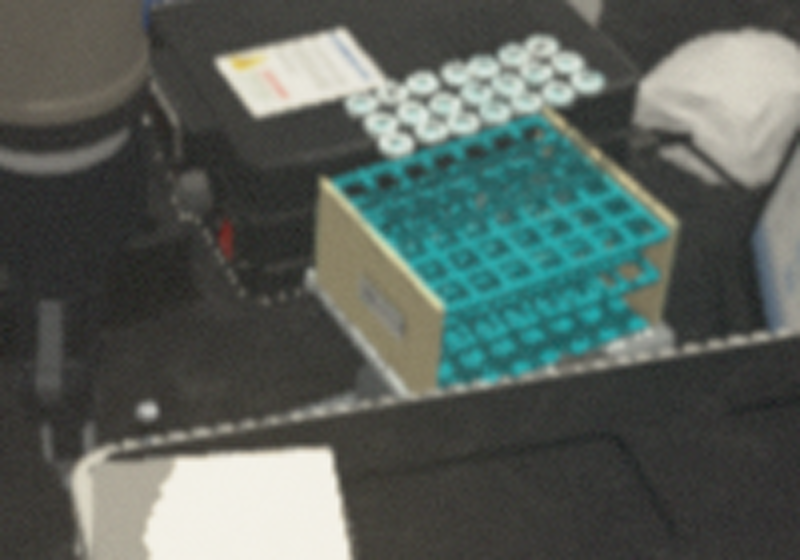

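```bash
python3 - <<'E'
from h import *
from scipy.optimize import least_squares
np.set_printoptions(precision=4,suppress=True)
t=bot.read_camera('top');s=bot.read_camera('side')
c4=lambda X,o:(np.array(X,float)+.5)/4-.5+o
H=lambda z:(-.1766,.0566,z)
FL,FR,BR,BL=(-.065,.055),(-.065,-.055),(.065,-.055),(.065,.055)
tp0=[((282,530),(-.17,-.055,.012)),((100,537),(-.17,.055,.012)),((190,448),(-.12,0,.05)),((97,550),H(.095)),((90,335),(*FL,'a')),((298,325),(*FR,'a')),((75,98),(*BL,'a'))]
tp1=[((367,343),(*FL,'b')),((570,333),(*FR,'b')),((353,113),(*BL,'b'))]
sp=[((315,208),(*FL,'a')),((430,346),(*FR,'a')),((689,262),(*BR,'a')),((84,341),H(.095)),((311,255),(*FL,'b')),((680,308),(*BR,'b')),((311,277),(*FL,'c')),((672,327),(*BR,'c'))]
lt=[(39,305),(40,165),(149,164),(149,305)];ls=[(217,58),(342,29),(386,78),(262,116)]
hd={'a':0,'b':-.0274,'c':-.041}
def W(v,L):
    c,q=np.cos(v[2]),np.sin(v[2]);return [[v[0]+c*a-q*b,v[1]+q*a+c*b,v[3]+hd[z] if isinstance(z,str) else z] for a,b,z in L]
def f(v):
    lab=np.c_[v[6:].reshape(4,2),np.full(4,.099)]
    r=[proj(t,W(v,[q[1] for q in tp0]))-[c4(q[0],(290,95)) for q in tp0],proj(t,W(v,[q[1] for q in tp1]))-[c4(q[0],(220,95)) for q in tp1],
       proj(s,W(v,[q[1] for q in sp]))-[c4(q[0],(270,125)) for q in sp]+v[4:6],
       proj(t,lab)-c4(lt,(220,95)),proj(s,lab)-c4(ls,(270,125))+v[4:6]]
    return np.concatenate(r).ravel()
x0=np.r_[.59,.185,.05,.14,0,0,.55,.42,.63,.42,.63,.36,.55,.36]
r=least_squares(f,x0,loss='soft_l1');print(r.x[:6],'now',r.x[3]-.041);print(r.fun.reshape(-1,2).round(1).tolist())
E
```

```text
[ 0.5925  0.1868  0.0519  0.1399  0.3151 -0.8683] now 0.09894783453498507
[[-0.0, -0.2], [0.1, 1.0], [-0.2, -0.2], [0.5, -0.4], [-0.3, 0.2], [-0.8, -0.6], [-0.4, 0.3], [0.5, 0.2], [-0.4, -0.5], [0.2, 0.3], [-1.4, -1.8], [0.3, 0.9], [0.8, 0.6], [0.2, 0.1], [-0.9, -1.9], [0.4, 0.9], [-1.1, -1.8], [1.1, 1.8], [0.4, -0.4], [0.1, 0.6], [-1.0, 0.7], [0.2, -0.9], [-0.6, -0.4], [0.5, -0.8], [1.1, 0.9], [-0.8, 0.1]]
```

The refit, tied to the lid's height, puts the table at 98.9 mm. Now I'll close the valve.

>>> jog_arm:
  motion:
    - [0, 0, 0, 0, 8, 0, 10]
    - [0, 0, 0, -0.8, 16, 0, 10]
    - [0, 0, 0, -1.6, 20, 0, 10]
    - [0, 0, 0, -2.5, 24, 0, 10]
    - [0, 0, 0, -3.3, 27, 0, 10]
    - [0, 0, 0, -3.3, 27, 0, 10]
    - [0, 0, 0, -3.3, 27, 0, 10]

```text
t: 18.23
eef_pos: [0.4096, 0.2313, 0.0638]
tool_rot: [-0.002, 0.197, 0.98, -0.002]
contact_force: [-4.0, 0.1, 7.5]
gripper_width: 0.18
grasp_force: 21.8
```

```bash
python3 look.py -.02 -.04 -.06
```

```text
t 18.23 eef [0.4096 0.2313 0.0638] ang 0.055 r 0.081 F [-3.9993  0.0665  7.4996] w 0.18 gf 21.805182695388794
shift -2.2 18.6 sc 0.364 drop mm 41.0 z 101.8
-0.02 [-0.469   1.5495 -0.0071]
-0.04 [-0.969   3.0894 -0.0143]
-0.06 [-1.4996  4.6189 -0.0214]
```

>>> jog_arm:
  motion:
    - [0, 0, 0, -0.5, 1.5, 0, 10]
    - [0, 0, 0, -0.9, 3, 0, 10]
    - [0, 0, 0, -0.9, 3, 0, 10]

```text
t: 18.65
eef_pos: [0.4114, 0.2335, 0.0638]
tool_rot: [-0.002, 0.197, 0.98, -0.002]
contact_force: [-6.0, -1.6, 7.7]
gripper_width: 0.182
grasp_force: 21.9
```

>>> jog_arm:
  motion:
    - [0, 0, 0, -0.3, 1, 0, 10]
    - [0, 0, 0, -0.3, 1, 0, 10]

```text
t: 18.9
eef_pos: [0.4122, 0.2342, 0.0637]
tool_rot: [-0.002, 0.197, 0.98, -0.002]
contact_force: [-4.8, -0.9, 6.9]
gripper_width: 0.182
grasp_force: 21.8
```

>>> jog_arm:
  motion:
    - [0, 0, 0, -0.3, 1, 0, 10]
    - [0, 0, 0, -0.3, 1, 0, 10]
    - [0, 0, 0, -0.3, 1, 0, 10]

```text
t: 19.27
eef_pos: [0.4124, 0.2345, 0.0637]
tool_rot: [-0.002, 0.197, 0.98, -0.002]
contact_force: [-5.9, -1.8, 10.3]
gripper_width: 0.175
grasp_force: 22.2
```

```bash
python3 look.py
```

```text
t 19.27 eef [0.4124 0.2345 0.0637] ang 0.003 r 0.0809 F [-5.8788 -1.8053 10.2914] w 0.175 gf 22.175983786582947
shift -2.2 18.6 sc 0.364 drop mm 41.0 z 101.8
```

>>> jog_arm:
  motion:
    - [0, 0, 0, -0.2, 1, 0, 10]
    - [0, 0, 0, -0.2, 1, 0, 10]
    - [0, 0, 0, -0.2, 1, 0, 10]

```text
t: 19.7
eef_pos: [0.4125, 0.2345, 0.0636]
tool_rot: [-0.003, 0.198, 0.98, -0.003]
contact_force: [-7.3, -5.6, 12.4]
gripper_width: 0.176
grasp_force: 22.6
```

>>> jog_arm:
  motion:
    - [0, 0, 0, -0.1, 0.7, 0, 10]
    - [0, 0, 0, -0.1, 0.7, 0, 10]
    - [0, 0, 0, -0.1, 0.7, 0, 10]
    - [0, 0, 0, -0.1, 0.7, 0, 10]

```text
t: 20.2
eef_pos: [0.4125, 0.2346, 0.0636]
tool_rot: [-0.003, 0.198, 0.98, -0.003]
contact_force: [-8.4, -5.6, 13.7]
gripper_width: 0.18
grasp_force: 23.0
```

>>> jog_arm:
  motion:
    - [0, 0, 0, 0, -1, 0, 30]
    - [0, 0, 0, 0.2, -2, 0, 45]
    - [0, 0, 0, 0.2, -2, 0, 45]
    - [0, 0, 0, 0.2, -2, 0, 45]
    - [0, 0, 0, 0.2, -2, -20, 45]
    - [0, 0, 0, 0.2, -2, -60, 45]
    - [0, 0, 0, 0.2, -2, -100, 45]
    - [0, 0, 0, 0.2, -2, -130, 45]
    - [0, 0, 0, 0.2, -2, -130, 45]
    - [0, 0, 0, 0.2, -2, -130, 45]

```text
t: 21.45
eef_pos: [0.4143, 0.2364, 0.1937]
tool_rot: [-0.0, 0.197, 0.98, -0.0]
contact_force: [-0.5, -0.0, -0.4]
gripper_width: 0.53
grasp_force: 0.0
```

```bash
python3 look.py;python3 flow.py|tail -1;  python3 - <<'E'
from h import *
np.set_printoptions(precision=4,suppress=True)
o=bot.get_obs();p=bot.read_camera('wrist');save(p,'w2.png')
Tt=np.eye(4);Tt[:3,:3]=R.from_quat(np.roll(o['tool_rot'],-1)).as_matrix();Tt[:3,3]=o['eef_pos']
p['T']=Tt@np.array(p['tool_from_camera'])
for k in bot.tip_of('valve_handle',p)[:1]: print(k['xy'],k['score'],atz(p,k['xy'],.0745))
E
```

```text
t 21.45 eef [0.4143 0.2364 0.1937] ang -0.03 r 0.0808 F [-0.5334 -0.044  -0.4402] w 0.53 gf 0.0
shift -2.2 18.6 sc 0.36 drop mm 41.0 z 101.8
drops [ 4.7 39.9 -8.8 41.3 42.3 42.3 26.3 43.9 40.3 43.2] median 40.8 [1 1 1 1 1 1 1 1 1 1]
[314.3, 195.8] 0.93 [0.4126 0.2333 0.0745]
```

View pics/w2.png

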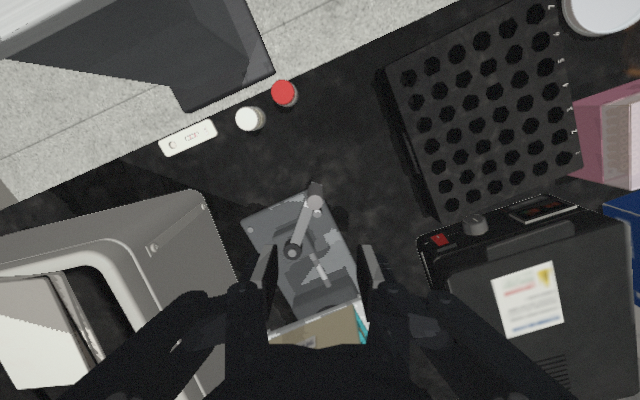

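The wrist view shows the handle back at its shut place (314,196). The vials are untouched, the table is stationary and the gripper is clear.

```bash
python3 -c "
from station import bot
print(bot.hand_in())"
```

```text
the job is handed in; nothing more can be done
None
```

I handed the job in with the table stopped at about 99 mm by my camera measurements (target 98.8 ± 6 mm), the valve pressed home at roughly 10 N at the handle and released, and the gripper clear; the hand-in returned no verdict.

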